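# Clip the cover onto the block heater

## Robot

A 6-joint arm with a two-finger parallel gripper is mounted at the origin on a cart in front of the work surface, level with it; the furniture and walls round the work are solid. World frame = base frame: x ahead of the robot, y to its left, z up, the work surface at z = 0. Lengths are in m, angles in degrees, forces in N, time in s.
With the tool pointing down it reaches from about 0.25 to 0.85 m from the base axis. Payload 12.5 kg.
Tool frame: the origin (TCP) lies where the fingers leave the gripper's body, on its centre line; the fingertips stand 84 mm ahead of it and the grasp point (between the pads) lies 65 mm ahead of it; z points along the fingers, y is the direction in which the jaws open and shut (so a half turn about z gives the same grasp; the last joint's range is limited). The gripper opens to 93 mm and grips with 3 to 60 N. Pads are 15 mm wide; open, the fingers measure 128 mm over their backs; the gripper's body (75 mm by 188 mm) begins 65 mm behind the grasp point.
Start: joints at [-72.857, 20.094, 94.641, -0, 65.266, -4.847], TCP at [0.206, -0.51, 0.303] pointing down, gripper open.
Joint ranges: [-157.81, 157.81], [-45, 120.19], [0.68, 151.7], [-89.99, 269.99], [4.06, 180], [-164.3, 164.3]. Speed limits (degrees/s): [127.2, 127.2, 159.86, 180, 180, 180].

## Interface

Orientations are given as a 3x3 rotation matrix whose columns are the frame's x, y, z axes.
In Python, from plant import robot gives the robot as it stands.
- The arm moves only by the tool step_arm, never from a script. Its argument "steps" is a list of rows, each a list of 5 numbers: the gripper command: -1 is shut, 1 is fully open, values between are in proportion, then the shift along the tool's x, y, z scaled (see below), then the turn about the tool's z scaled (see below). A call has 1 to 12 rows; each row shifts and turns the pose as measured when the row begins, along the tool's axes as they then stand; what a row does not reach is not made up. The controller multiplies each number of a shift by 30 mm and each number of a turn by 0.12 rad. A row lasts 1/12 s, in which the tool goes at most 41.7 mm and 7.16 degrees, less where a joint would pass 70% of its speed; a pose out of reach is approached as far as the arm can. A call with a number of a shift or a turn outside -1 to 1 is refused whole. A call with a gripper value outside its range is refused whole. The fingers move at their own pace and stop on an object; the grip force is fixed at half the most. Time passes only in rows, so rows that do not move let the fingers close. It gives the time, the measured TCP pose, the force and the opening at its end, in the units of the state.
- robot.observe(): the state, without advancing time (a new reading comes with each control period).
- robot.get_image(name): name is "scene" or "top"; returns a dict with "image" (400x640x3 uint8, red, green, blue), "z_map" (400x640 float32, m along the optical axis (not along the pixel's ray), 0 where there is no reading), "intrinsics" (3x3 intrinsics, pixels), "world_from_camera" (4x4, takes a point from camera to world coordinates). Camera axes: x right, y up, looking along -z (the intrinsics and any distortion apply to the point x, -y, -z); pixel columns grow to the right and rows downward; lengths in m; the calibration is good to about 2 mm. A picture is of the moment at which its call begins.
- robot.close_job(): hands the job in, once; it reports no verdict.
The state is a dict: "time_s": time; "qpos": joint angles; "qd": joint speeds; "joint_efforts": joint torques, N m; "tcp_pos": TCP position; "tool_rot": TCP orientation; "ft_force": force on the tool from outside, world axes, zero at the start; "ft_torque": the same for the moment, N m; "opening": opening from 0.0 (shut) to 1.0 (fully open).
Only numpy, scipy, OpenCV 4.12 (cv2) and the standard library are available. Lean on these libraries where they do the work, as an engineer would, in place of code of your own. Each camera call takes 0.05 s, during which the arm holds its last target. There are 200 camera calls.

## Task

Close up the dry-block heater: first turn the black wing nut on its metal block clockwise (seen from above) as far as it goes, then set the blue cover over the block and press it down by its white handle, steadily and without ramming it, until it snaps under both orange catches. Keep pressing it firmly down on its springy seal and finish like that, still holding the handle and pushing; leave the specimen cup, the timer and the bottle where they stand.

Things in the scene. Friction and masses are not known exactly. Their poses are not given: they have to be found in the camera images.
- heater: Dry-block heater, a fixed white box 180 x 156 x 45 mm; origin on the worktop below the middle of its block, x from the front panel (display, buttons) to the back, y left, z up. The aluminium block, 95 x 75 mm (x by y), rounded top edges, top at z = 55 mm, fits inside the cover with about 4.5 mm to spare all round.
- seat (a point): Where the middle of the cover's lower edge belongs: above the heater's origin, 49 mm above the worktop, level with the top of the free black rubber seal round the block; axes as the heater's. The cover's long side goes along x, either way round. When the cover stands on the free seal its handle centre is 62 mm above this point.
- nut (a joint): Turning angle of the wing nut, rad, growing clockwise seen from above; 1.35 is its stop (tight), the start is between 0 and 0.35. Stiff (0.06 N m of friction), stays where it is left and does not rise or sink.
- wing (a point): Centre of the nut's black upright wing, on the nut's axis, 77 mm above the worktop over the middle of the block. The wing is 42 mm long (this frame's x), 9 mm thick (y), 22 mm high (11 mm above and below the point); grip it from above across its thickness. The frame turns with the nut. The catches' tops are 7 mm below this point.
- cover_grip (a point): Centre of the white handle of the loose blue cover: a bar 70 mm long (x), 14 mm thick (y), standing 24 mm high on the flat roof (roof 12 mm below the point). The cover is a hollow box open below, 112 x 92 mm (x by y), 108 mm over the snap beads along its two lower y edges, walls 4 mm, about 0.12 kg; lower edge 62 mm, inner roof 17 mm below the point. Stands on the worktop at first.
- catch_left (a joint): Outward travel of the sprung orange catch at the heater's +y side, m: 0 sprung home, about 0.005 while the cover's bead passes; springs back by itself. 44 mm long in x, nose 49 mm and outer face 67 mm from the heater's middle plane, top 70 mm above the worktop. Beads meet the catches' slopes about 12 mm above the seat.
- catch_right (a joint): The same for the catch at the -y side (a cover set off-centre drives one catch further than the other). Driving both catches outward takes about 12 N downward in all; about 8 mm above the seat the force drops suddenly, even pulling the cover down, and about 1 mm above the seat both catches spring back over the beads.
- seal (a joint): How far the springy black seal is pressed down, m: 0 free, 0.004 at its stop. Pressing it takes about 3.5 N at first and 3.5 N more for each mm.
- cup: Bystander: specimen cup with red lid, 72 mm wide, 76 mm high, origin under its centre. Leave it.
- timer: Bystander: white timer 68 x 68 x 20 mm, origin under its centre. Leave it.
- bottle: Bystander: white reagent bottle with blue cap, 68 mm wide, 140 mm high, origin under its centre. Leave it.
Mind the look-alikes: they are no part of the job. Leave any turquoise look-alike of the part that bears cover_grip alone.

How it is judged (in metres and radians):
On the way, in this order (a step that is already met when the one before it is completed fails the run):
1. the wing nut is turned clockwise to its stop, the cover not yet on (value of joint nut above 1.25 rad and horizontal distance between cover_grip and seat above 0.1 m), for 0.2 s.
2. the cover is snapped down under both catches (z of cover_grip in the frame of seat below 0.0632 m and horizontal distance between cover_grip and seat below 0.006 m and angle between cover_grip's own z axis and vertical below 0.05 rad and angle between the x axis of cover_grip and the x axis of seat, either way round below 0.08 rad and value of joint each of catch_left, catch_right below 0.0015 m), for 0.2 s.
At the end, for the whole second after the job is handed in: Wing nut at its stop (over 1.25 of 1.35 rad); cover level (0.05 rad), straight (0.08 rad), centred within 6 mm and down on its seat, both catches sprung home (within 1.5 mm); the robot still holds the cover and presses the seal down by over 1 mm (about 7 N) (all of step 2 and value of joint nut above 1.25 rad and value of joint seal above 0.001 m and contact force between the fingers and cover above 2 N); the arm keeps its last pose, push and grip.
It fails at once if the specimen cup, the timer or the bottle is moved more than 2 cm (distance of any of cup, timer, bottle from where it was at the start of the episode above 0.02 m).
It fails at once if the cover is rammed down with more than 80 N (contact force between cover and heater above 80 N).
It also fails if it takes over 64 s, if anything falls off the work surface, if the arm or the gripper's body presses on something with over 40 N, if the wrist force passes 120 N, or if a joint passes its speed limit or range.

## Working session

There is one attempt and no reset: what is moved stays moved. The work goes in short steps, Python scripts to look and compute and a tool call to move; the robot and the scene stay as the last step left them, time stands still between calls to the robot, and variables do not carry over. Pictures are saved under pics/ and viewed, about 8 in all and at most 12, crops included, and the job is handed in when it is done.

Besides the shell and the picture viewer there is one more tool, called as name([rows], argument=value, ...), one row to a line, values as JSON. step_arm: Moves the arm, as the interface text tells. Its arguments: {"type":"object","properties":{"steps":{"type":"array"}},"required":["steps"]}

```bash
mkdir -p pics; ls; cat > h.py <<'E'
import numpy as np, cv2
from plant import robot
def cap(n):
    d=robot.get_image(n); np.savez(f'{n}.npz',**d); return d
def load(n): return dict(np.load(f'{n}.npz'))
def pts(d):
    K=np.array(d['intrinsics']);z=d['z_map'];h,w=z.shape
    u,v=np.meshgrid(np.arange(w),np.arange(h))
    p=np.stack([(u-K[0,2])/K[0,0]*z,-(v-K[1,2])/K[1,1]*z,-z,np.ones_like(z)],-1)
    return (p@np.array(d['world_from_camera']).T)[...,:3]
def save(n,im,s=1): cv2.imwrite(f'pics/{n}.png',cv2.resize(im[...,::-1],None,fx=s,fy=s,interpolation=cv2.INTER_CUBIC))
E
python3 - <<'E'
from h import *
for n in('scene','top'):
    d=cap(n); save(n+'0',d['image']); print(n,d['intrinsics'].tolist(),d['world_from_camera'].round(3).tolist())
print(robot.observe())
E
```

```text
pics
scene [[460.8047926300571, 0.0, 324.7043093083713], [0.0, 460.8047926300571, 199.98422007641435], [0.0, 0.0, 1.0]] [[-0.681, 0.456, -0.573, -0.492], [-0.732, -0.43, 0.528, 1.001], [-0.006, 0.779, 0.627, 1.211], [0.0, 0.0, 0.0, 1.0]]
top [[454.692377226841, 0.0, 310.36981026802107], [0.0, 454.692377226841, 204.0647412979801], [0.0, 0.0, 1.0]] [[0.01, 0.996, -0.088, 0.42], [-1.0, 0.011, 0.009, 0.046], [0.01, 0.088, 0.996, 1.474], [0.0, 0.0, 0.0, 1.0]]
{'time_s': 0.1, 'qpos': array([-7.28592648e+01,  2.01204498e+01,  9.46706579e+01, -1.45771937e-04,
        6.52654585e+01, -4.84647901e+00]), 'qd': array([-0.06565102, -0.02730338, -0.03851107, -0.00682776, -0.05330491,
        0.02241973]), 'joint_efforts': array([ 1.05974454e-03, -4.98028636e+01, -2.85702592e+01,  7.00737513e-02,
        2.38687545e-02,  7.30040028e-08]), 'tcp_pos': array([ 0.20588914, -0.50978851,  0.30228029]), 'tool_rot': array([[ 9.27267039e-01,  3.74400523e-01, -2.93174594e-04],
       [ 3.74400629e-01, -9.27266564e-01,  9.42733056e-04],
       [ 8.11087518e-05, -9.83930042e-04, -9.99999513e-01]]), 'ft_force': array([ 0.44396361, -0.52210418,  0.001093  ]), 'ft_torque': array([ 0.04059985, -0.0116784 ,  0.04114204]), 'opening': 1.002005014569712}
```

View pics/scene0.png

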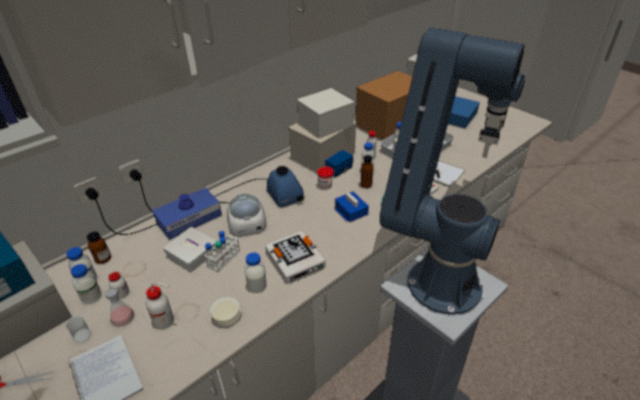

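View pics/top0.png

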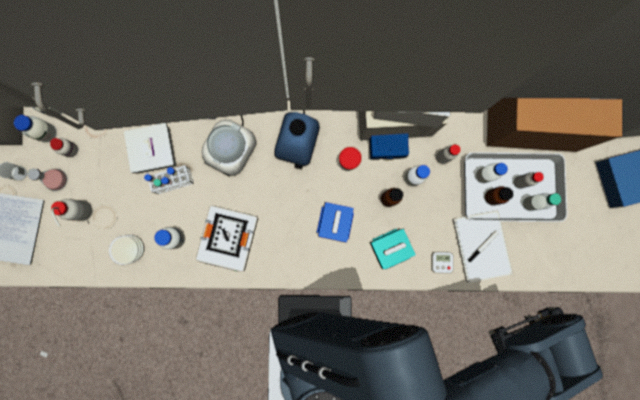

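Candidates for the cover: blue box with white handle at top (336,222), turquoise look-alike (393,248), dark-blue box without handle (389,146), navy device (297,139), blue box (620,180). I choose (336,222). The heater is at (228,237), and the timer at (443,262), cup at (350,158) and bottle at (168,238) are bystanders. Next I check close crops and measure.

```bash
python3 - <<'E'
from h import *
d=load('top');im=d['image'];P=pts(d)
a=cv2.resize(im[195:285,185:265],None,fx=5,fy=5,interpolation=cv2.INTER_CUBIC);b=cv2.resize(im[195:285,305:375],None,fx=5,fy=5,interpolation=cv2.INTER_CUBIC)
save('crop1',np.hstack([a,b]))
hsv=cv2.cvtColor(im,cv2.COLOR_RGB2HSV)
def comp(m,box,nm,zlim=None):
    x0,x1,y0,y1=box;M=np.zeros(m.shape,np.uint8);M[y0:y1,x0:x1]=m[y0:y1,x0:x1]
    n,l,s,c=cv2.connectedComponentsWithStats(M)
    for i in range(1,n):
        if s[i,4]<8: continue
        q=P[l==i];vv,uu=np.where(l==i);r=cv2.minAreaRect(np.c_[uu,vv].astype(np.float32))
        print(nm,s[i,4],c[i].round(1),'med',np.median(q,0).round(4),'z',np.percentile(q[:,2],[5,50,95]).round(4),'rect',[np.round(t,1) for t in r])
H,S,V=[hsv[...,i] for i in range(3)]
comp(((H>5)&(H<20)&(S>150)&(V>100)).astype(np.uint8),(190,270,195,280),'orange')
comp(((S<70)&(V>150)).astype(np.uint8),(322,348,207,238),'handle')
comp(((H>105)&(H<125)&(S>130)).astype(np.uint8),(312,362,195,250),'blue')
print((P[222,325:350:2,2]*1000).round(),(P[225:250:2,228,2]*1000).round())
E
```

```text
orange 78 [208.1 230.4] med [0.4588 0.3484 0.0644] z [0.0561 0.0644 0.0724] rect [array([208.1, 230.4]), array([ 5.8, 12.9]), np.float64(14.0)]
orange 73 [243.5 238.9] med [0.4336 0.2388 0.0642] z [0.0481 0.0642 0.072 ] rect [array([243.6, 238.9]), array([ 5.6, 13.6]), np.float64(14.0)]
handle 108 [335.9 221.5] med [ 0.4905 -0.0464  0.0721] z [0.0528 0.0721 0.0768] rect [array([335.9, 221.5]), array([ 4.9, 21.8]), np.float64(12.1)]
blue 909 [334.9 221.9] med [ 0.4901 -0.0393  0.0492] z [0.0081 0.0492 0.0544] rect [array([334.9, 221.7]), array([31.6, 34.1]), np.float64(11.9)]
[51. 50. 45. 49. 48. 75. 65. 51. 49. 47. 53. 51. 50.] [59. 51. 55. 50. 66. 69. 69. 81. 78. 53. 50. 56. 53.]
```

View pics/crop1.png

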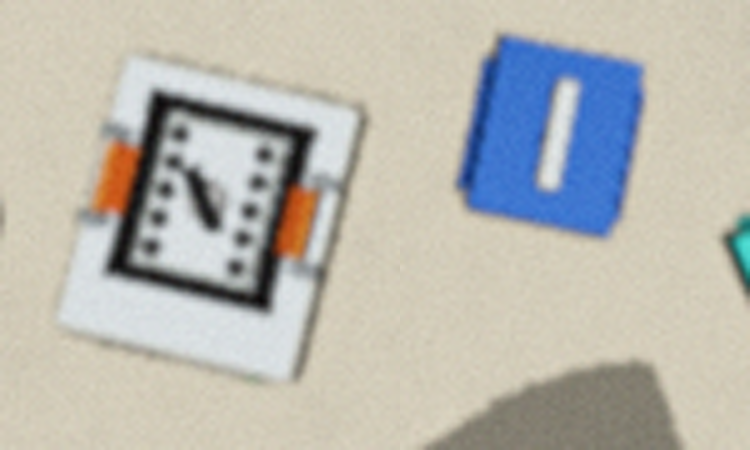

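The left panel of the crop shows the heater with the black wing at crop (200,198) running upper-left to lower-right, and the orange catches at (118,178) and (296,222). The right panel shows the blue cover with its white handle at (557,133), so the choice is confirmed. Now I work out exact poses by casting rays onto planes.

```bash
cat >> h.py <<'E'
def ray(d,uv,z):
    K=np.array(d['intrinsics']);T=np.array(d['world_from_camera']);uv=np.atleast_2d(uv)
    r=np.c_[(uv[:,0]-K[0,2])/K[0,0],-(uv[:,1]-K[1,2])/K[1,1],-np.ones(len(uv))]@T[:3,:3].T
    return T[:3,3]+r*((z-T[2,3])/r[:,2])[:,None]
def go(x,y,zt,yaw):
    "remaining move to TCP x,y,z, tool-x yaw: in rows' units along the present tool axes, full-size rows"
    s=robot.observe();R=s['tool_rot'];p=s['tcp_pos'];cy=np.degrees(np.arctan2(R[1,0],R[0,0]))
    dy=(yaw-cy+180)%360-180
    print('t',round(s['time_s'],2),'p',p.round(4),'yaw',round(cy,2),'tilt',R[:2,2].round(4),'q',s['qpos'].round(1),'op',round(s['opening'],3),'F',s['ft_force'].round(1))
    print('world d mm',((np.array([x,y,zt])-p)*1000).round(1),'tool units(30mm)',(R.T@(np.array([x,y,zt])-p)/.03).round(2),'turn deg',round(dy,1),'units',round(-np.radians(dy)/.12,2))
E
python3 - <<'E'
from h import *
d=load('top');im=d['image']
c=ray(d,[[208.1,230.4],[243.5,238.9]],.068);print('catches',c.round(4),'mid',c.mean(0).round(4),'dist',np.linalg.norm(c[0]-c[1]).round(4),'yaw',np.degrees(np.arctan2(-(c[0]-c[1])[0],(c[0]-c[1])[1])).round(2))
g=cv2.cvtColor(im,cv2.COLOR_RGB2GRAY).astype(float)
def line(w,x0,y0,z,nm):
    v,u=np.mgrid[0:w.shape[0],0:w.shape[1]];q=ray(d,np.c_[u.ravel()+x0,v.ravel()+y0],z)[:,:2];w=w.ravel()
    m=(q*w[:,None]).sum(0)/w.sum();C=np.cov(q.T,aweights=w);e,V=np.linalg.eigh(C);a=V[:,1]*np.sign(V[0,1])
    print(nm,m.round(4),'yaw',np.degrees(np.arctan2(a[1],a[0])).round(2),'len~',np.sqrt(12*e).round(4))
def mask(m,c):
    n,l=cv2.connectedComponents(m.astype(np.uint8));return (l==l[c[1],c[0]])
# wing: dark inside block, centre px approx 225,234
x0,y0=219,225; b=g[y0:245,x0:233]; w=np.clip(150-b,0,100); w[:, :2]=0; w[:,-2:]=0
print(b[::2].astype(int)); line(w,x0,y0,.088,'wing')
hs=cv2.cvtColor(im,cv2.COLOR_RGB2HSV);x0,y0=325,205
S=hs[y0:240,x0:348,1].astype(float);w=np.clip(140-S,0,80);n,l,st,_=cv2.connectedComponentsWithStats((w>10).astype(np.uint8));print(st.tolist())
k=1+np.argmax(st[1:,4]);line(w*(l==k),x0,y0,.074,'handle')
t=mask((hs[...,0]>105)&(hs[...,0]<122)&(hs[...,1]>110),(330,222))
cn=cv2.findContours(t.astype(np.uint8),0,2)[0]
r=cv2.boxPoints(cv2.minAreaRect(max(cn,key=len)));q=ray(d,r,.05)
e=q[1]-q[0];print('roof box',q[:,:2].round(4).tolist(),np.degrees(np.arctan2(e[1],e[0])).round(1))
# black seal
m=(g<90);m=mask(m,(np.array([[216,215]])[0])) if g[215,216]<90 else m
sub=np.zeros_like(m);sub[205:265,200:255]=m[205:265,200:255]
cn=cv2.findContours(sub.astype(np.uint8),0,2)[0];cc=max(cn,key=cv2.contourArea);r=cv2.minAreaRect(cc);q=ray(d,cv2.boxPoints(r),.049);e1=q[1]-q[0];e2=q[2]-q[1]
print('seal',q.mean(0).round(4),[ (np.linalg.norm(e).round(4),np.degrees(np.arctan2(e[1],e[0])).round(1)) for e in(e1,e2)])
go(c.mean(0)[0],c.mean(0)[1],.28,212)
E
```

```text
catches [[0.4589 0.3474 0.068 ]
 [0.4339 0.2379 0.068 ]] mid [0.4464 0.2926 0.068 ] dist 0.1124 yaw -12.86
[[171 173 189 216 223 225 222 224 219 222 221 221 221 220]
 [ 64  83 138 192 199 193 209 217 220 224 225 221 220 221]
 [170 163 127  92  73 104 175 205 220 220 219 220 219 221]
 [170 205 188 119  49  36  68 128 162 187 207 214 221 222]
 [130 189 200 158  87  31  45 104 154 169 169 194 215 220]
 [209 221 217 190 138  77  36  59 121 150 156 188 203 208]
 [212 223 219 202 172 117  56  30  50  99 154 205 217 201]
 [209 223 222 216 216 184 133  55  41  71 155 209 223 213]
 [221 223 222 223 222 218 205 175 159 169 185 207 191 147]
 [221 218 222 222 222 220 222 219 223 221 222 217 188 124]]
wing [0.4467 0.2915] yaw 24.89 len~ [0.0101 0.0378]
[[0, 0, 23, 35, 634], [13, 0, 10, 2, 15], [7, 5, 10, 24, 140], [0, 33, 10, 2, 15], [22, 34, 1, 1, 1]]
handle [ 0.4904 -0.0467] yaw -11.39 len~ [0.0169 0.07  ]
roof box [[0.4478, 0.0149], [0.554, -0.0069], [0.534, -0.1051], [0.428, -0.0826]] -11.6
seal [0.4467 0.2938 0.049 ] [(np.float64(0.1145), np.float64(-11.9)), (np.float64(0.1034), np.float64(-102.9))]
t 0.1 p [ 0.2059 -0.5098  0.3023] yaw 21.99 tilt [-0.0003  0.0009] q [-72.9  20.1  94.7  -0.   65.3  -4.8] op 1.002 F [ 0.4 -0.5  0. ]
world d mm [240.5 802.4 -22.3] tool units(30mm) [ 17.45 -21.8    0.77] turn deg -170.0 units 24.72
```

step_arm([
  [-0.35, 0.6, -0.74, 0, -0.95],
  [-0.35, 0.67, -0.67, 0, -0.95],
  [-0.35, 0.74, -0.59, 0, -0.95],
  [-0.35, 0.81, -0.5, 0, -0.95],
  [-0.35, 0.86, -0.41, 0, -0.95],
  [-0.35, 0.9, -0.3, 0, -0.95],
  [-0.35, 0.93, -0.2, 0, -0.95],
  [-0.35, 0.94, -0.1, 0, -0.95],
  [-0.35, 0.95, 0.01, 0, -0.95],
  [-0.35, 0.94, 0.12, 0, -0.95],
  [-0.35, 0.92, 0.23, 0, -0.95],
])

```text
time_s: 1.02
tcp_pos: [0.2891, -0.1973, 0.2994]
tool_rot: [[-0.116, 0.993, -0.003], [0.993, 0.116, 0.005], [0.005, -0.002, -1.0]]
ft_force: [0.2, -0.4, -0.3]
opening: 0.33
```

```bash
python3 -c "
from h import *
go(.4466,.293,.28,205)"
```

```text
t 1.02 p [ 0.2891 -0.1973  0.2994] yaw 96.66 tilt [-0.0028  0.0047] q [-4.200e+01 -1.400e+00  1.212e+02  1.000e-01  6.050e+01 -4.870e+01] op 0.33 F [ 0.2 -0.4 -0.3]
world d mm [157.5 490.3 -19.4] tool units(30mm) [15.62  7.11  0.71] turn deg 108.3 units -15.76
```

step_arm([
  [-0.35, 0.87, 0.39, 0, -0.9],
  [-0.35, 0.82, 0.48, 0, -0.9],
  [-0.35, 0.76, 0.57, 0, -0.9],
  [-0.35, 0.69, 0.65, 0, -0.9],
  [-0.35, 0.62, 0.72, 0, -0.9],
  [-0.35, 0.54, 0.78, 0, -0.9],
  [-0.35, 0.45, 0.84, 0, -0.9],
  [-0.35, 0.36, 0.88, 0, -0.9],
  [-0.35, 0.26, 0.91, 0, -0.9],
  [-0.35, 0.16, 0.94, 0, -0.9],
  [-0.35, 0.06, 0.95, 0, -0.9],
  [-0.35, -0.04, 0.95, 0, -0.9],
])

```text
time_s: 2.02
tcp_pos: [0.3829, 0.1498, 0.3003]
tool_rot: [[-0.996, 0.091, -0.003], [0.091, 0.996, 0.004], [0.003, 0.004, -1.0]]
ft_force: [1.0, 0.1, 0.5]
opening: 0.322
```

```bash
python3 -c "
from h import *
go(.4466,.293,.25,205)"
```

```text
t 2.02 p [0.3829 0.1498 0.3003] yaw 174.75 tilt [-0.0026  0.0045] q [ 14.7   5.5 113.8   0.3  60.7 -70.2] op 0.322 F [1.  0.1 0.5]
world d mm [ 63.7 143.2 -50.3] tool units(30mm) [-1.68  4.94  1.69] turn deg 30.2 units -4.4
```

step_arm([
  [-0.35, -0.28, 0.82, 0.28, -0.75],
  [-0.35, -0.35, 0.8, 0.28, -0.75],
  [-0.35, -0.42, 0.76, 0.28, -0.75],
  [-0.35, -0.48, 0.72, 0.28, -0.75],
  [-0.35, -0.54, 0.68, 0.28, -0.75],
  [-0.35, -0.6, 0.63, 0.28, -0.75],
  [-0.35, 0, 0, 0, 0],
  [-0.35, 0, 0, 0, 0],
])

```text
time_s: 2.68
tcp_pos: [0.4444, 0.307, 0.2458]
tool_rot: [[-0.883, -0.47, -0.004], [-0.47, 0.883, 0.004], [0.002, 0.005, -1.0]]
ft_force: [-0.1, -0.1, 0.2]
opening: 0.324
```

```bash
python3 -c "
from h import *
go(.4466,.293,.144,205)"
```

```text
t 2.68 p [0.4444 0.307  0.2458] yaw -151.99 tilt [-0.0041  0.0035] q [ 29.6  22.9  99.3   0.3  57.8 -88.6] op 0.324 F [-0.1 -0.1  0.2]
world d mm [   2.2  -14.  -101.8] tool units(30mm) [ 0.15 -0.46  3.39] turn deg -3.0 units 0.44
```

step_arm([
  [-0.35, 0.15, -0.46, 0.3, 0.4],
  [-0.35, 0, 0, 0, 0],
  [-0.35, 0, 0, 0, 0],
])

```text
time_s: 2.93
tcp_pos: [0.4463, 0.2904, 0.2359]
tool_rot: [[-0.907, -0.42, -0.005], [-0.42, 0.907, 0.003], [0.004, 0.005, -1.0]]
ft_force: [0.4, 0.6, 0.5]
opening: 0.326
```

```bash
python3 -c "
from h import *
go(.4466,.293,.144,205)
d=cap('top');save('t1',d['image'][190:290,170:290],5)"
```

```text
t 2.93 p [0.4463 0.2904 0.2359] yaw -155.14 tilt [-0.0051  0.0027] q [ 27.9  23.  100.9   0.3  56.3 -87.1] op 0.326 F [0.4 0.6 0.5]
world d mm [  0.3   2.6 -91.9] tool units(30mm) [-0.06  0.06  3.06] turn deg 0.1 units -0.02
```

step_arm([
  [-0.35, -0.06, 0.06, 0.6, 0],
  [-0.35, 0, 0, 0.6, 0],
  [-0.35, 0, 0, 0.6, 0],
  [-0.35, 0, 0, 0.4, 0],
  [-0.35, 0, 0, 0.2, 0],
  [-0.35, 0, 0, 0, 0],
  [-0.35, 0, 0, 0, 0],
])

```text
time_s: 3.57
tcp_pos: [0.448, 0.2905, 0.1654]
tool_rot: [[-0.91, -0.415, 0.0], [-0.415, 0.91, 0.005], [-0.002, 0.005, -1.0]]
ft_force: [0.5, 0.6, 0.4]
opening: 0.326
```

```bash
python3 -c "
from h import *
go(.4466,.293,.144,205)"
```

```text
t 3.57 p [0.448  0.2905 0.1654] yaw -155.5 tilt [0.0002 0.0054] q [ 27.9  29.  103.5   0.4  47.3 -86.9] op 0.326 F [0.5 0.6 0.4]
world d mm [ -1.4   2.5 -21.4] tool units(30mm) [0.01 0.09 0.71] turn deg 0.5 units -0.07
```

step_arm([
  [-0.35, 0, 0.09, 0.3, 0],
  [-0.35, 0, 0, 0.3, 0],
  [-0.35, 0, 0, 0.2, 0],
  [-0.35, 0, 0, 0, 0],
  [-1, 0, 0, 0, 0],
  [-1, 0, 0, 0, 0],
  [-1, 0, 0, 0, 0],
  [-1, 0, 0, 0, 0],
])

```text
time_s: 4.23
tcp_pos: [0.4476, 0.294, 0.1415]
tool_rot: [[-0.91, -0.414, 0.004], [-0.414, 0.91, 0.008], [-0.006, 0.006, -1.0]]
ft_force: [1.0, 0.2, -3.3]
opening: 0.203
```

```bash
python3 -c "
from h import *
go(.4466,.293,.144,205)"
```

```text
t 4.23 p [0.4476 0.294  0.1415] yaw -155.52 tilt [0.0035 0.0077] q [ 28.2  31.3 104.    0.4  44.3 -86.6] op 0.203 F [ 1.   0.2 -3.3]
world d mm [-1.  -1.   2.5] tool units(30mm) [ 0.04 -0.02 -0.08] turn deg 0.5 units -0.08
```

step_arm([
  [-1, 0, 0, -0.1, 0],
  [-1, 0, 0, 0, 0],
  [-1, 0, 0, 0, 0],
  [-1, 0, 0, 0, 0],
  [-1, 0, 0, 0, 0],
])

```text
time_s: 4.65
tcp_pos: [0.4469, 0.2936, 0.1431]
tool_rot: [[-0.91, -0.414, 0.002], [-0.414, 0.91, 0.007], [-0.004, 0.005, -1.0]]
ft_force: [0.2, 1.1, -4.7]
opening: 0.202
```

```bash
python3 -c "
from h import *
go(.4466,.293,.144,205);print(robot.observe()['ft_torque'])"
```

```text
t 4.65 p [0.4469 0.2936 0.1431] yaw -155.53 tilt [0.0017 0.0068] q [ 28.2  31.1 104.    0.4  44.5 -86.6] op 0.202 F [ 0.2  1.1 -4.7]
world d mm [-0.3 -0.6  0.9] tool units(30mm) [ 0.02 -0.02 -0.03] turn deg 0.5 units -0.08
[ 0.31621532 -0.24718907 -0.05604911]
```

```bash
python3 -c "
from h import *
a=cap('scene');b=cap('top')
A=cv2.resize(a['image'][215:300,245:345],(400,340),interpolation=2);B=cv2.resize(b['image'][190:275,180:280],(400,340),interpolation=2)
save('g1',np.hstack([A,B]))"
```

```text
(no output)
```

View pics/g1.png

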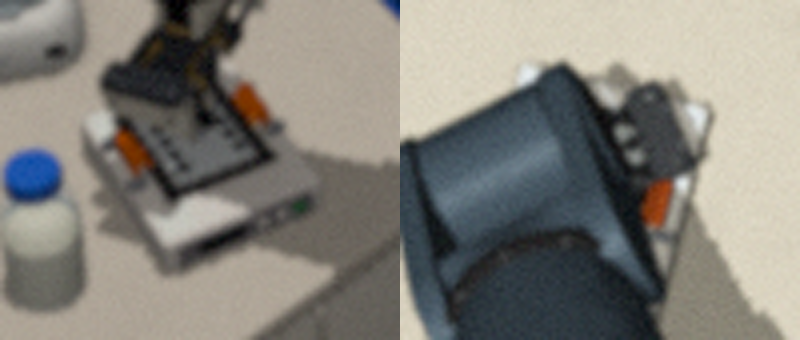

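The jaws stopped at 18.8 mm where the wing is 9 mm thick, so the tips (z 0.059) are probably on the nut's hub below the wing. I open, rise 12 mm and grip again.

step_arm([
  [-0.35, 0, 0, 0, 0],
  [-0.35, 0, 0, 0, 0],
  [-0.35, 0, 0, -0.3, -0.4],
  [-0.35, 0, 0, -0.15, 0],
  [-0.35, 0, 0, 0, 0],
  [-1, 0, 0, 0, 0],
  [-1, 0, 0, 0, 0],
  [-1, 0, 0, 0, 0],
  [-1, 0, 0, 0, 0],
  [-1, 0, 0, 0, 0],
  [-1, 0, 0, 0, 0],
])

```text
time_s: 5.67
tcp_pos: [0.4472, 0.2938, 0.1576]
tool_rot: [[-0.891, -0.453, 0.003], [-0.453, 0.891, 0.008], [-0.006, 0.006, -1.0]]
ft_force: [-1.8, -0.5, 3.0]
opening: 0.091
```

```bash
python3 -c "
from h import *
go(.4466,.293,.155,208);print(robot.observe()['ft_torque'])"
```

```text
t 5.67 p [0.4472 0.2938 0.1576] yaw -153.04 tilt [0.0028 0.0079] q [ 28.2  29.8 103.7   0.4  46.2 -89.1] op 0.091 F [-1.8 -0.5  3. ]
world d mm [-0.6 -0.8 -2.6] tool units(30mm) [ 0.03 -0.01  0.09] turn deg 1.0 units -0.15
[-0.12974414 -0.07394821 -0.28698236]
```

Gripped: 8.5 mm opening. Turning clockwise.

step_arm([
  [-1, 0, 0, 0, 0.7],
  [-1, 0, 0, 0, 0.7],
  [-1, 0, 0, 0, 0.7],
  [-1, 0, 0, 0, 0.7],
  [-1, 0, 0, 0, 0.7],
  [-1, 0, 0, 0, 0.7],
  [-1, 0, 0, 0, 0.7],
  [-1, 0, 0, 0, 0.7],
])

```text
time_s: 6.33
tcp_pos: [0.4473, 0.2932, 0.1577]
tool_rot: [[-0.974, 0.226, 0.003], [0.226, 0.974, 0.006], [-0.002, 0.006, -1.0]]
ft_force: [-0.3, -0.6, 3.3]
opening: 0.093
```

```bash
python3 -c "
from h import *
go(.447,.2935,.155,208);print(robot.observe()['ft_torque'])"
```

```text
t 6.33 p [0.4473 0.2932 0.1577] yaw 166.96 tilt [0.003  0.0056] q [ 28.2  29.8 103.7   0.3  46.3 -49. ] op 0.093 F [-0.3 -0.6  3.3]
world d mm [-0.3  0.3 -2.7] tool units(30mm) [0.01 0.01 0.09] turn deg 41.0 units -5.97
[-0.09285201 -0.04336027  0.09683527]
```

40° turned without a stop; continuing gently.

step_arm([
  [-1, 0, 0, 0, 0.6],
  [-1, 0, 0, 0, 0.6],
  [-1, 0, 0, 0, 0.6],
  [-1, 0, 0, 0, 0.6],
  [-1, 0, 0, 0, 0.5],
  [-1, 0, 0, 0, 0.5],
])

```text
time_s: 6.83
tcp_pos: [0.4471, 0.2929, 0.1576]
tool_rot: [[-0.792, 0.611, 0.003], [0.611, 0.792, 0.004], [0.0, 0.005, -1.0]]
ft_force: [-1.2, 0.5, 2.3]
opening: 0.094
```

step_arm([
  [-1, 0, 0, 0, 0.4],
  [-1, 0, 0, 0, 0.4],
  [-1, 0, 0, 0, 0.4],
  [-1, 0, 0, 0, 0.4],
])

```text
time_s: 7.17
tcp_pos: [0.447, 0.2928, 0.1577]
tool_rot: [[-0.653, 0.757, 0.002], [0.757, 0.653, 0.003], [0.001, 0.004, -1.0]]
ft_force: [-1.5, 0.7, 2.7]
opening: 0.095
```

```bash
python3 -c "
from h import *
go(.447,.2935,.155,208);print(robot.observe()['ft_torque'])"
```

```text
t 7.17 p [0.447  0.2928 0.1577] yaw 130.8 tilt [0.0024 0.003 ] q [ 2.820e+01  2.980e+01  1.037e+02  1.000e-01  4.630e+01 -1.270e+01] op 0.095 F [-1.5  0.7  2.7]
world d mm [-0.   0.7 -2.7] tool units(30mm) [0.02 0.01 0.09] turn deg 77.2 units -11.23
[-0.00515484  0.04667294  0.07589766]
```

step_arm([
  [-1, 0, 0, 0, 0.4],
  [-1, 0, 0, 0, 0.4],
  [-1, 0, 0, 0, 0.4],
  [-1, 0, 0, 0, 0.4],
])

```text
time_s: 7.5
tcp_pos: [0.4471, 0.2926, 0.1576]
tool_rot: [[-0.491, 0.871, 0.003], [0.871, 0.491, 0.001], [-0.0, 0.003, -1.0]]
ft_force: [-0.3, -0.4, 3.1]
opening: 0.104
```

```bash
python3 -c "
from h import *
go(.447,.2935,.155,208);print(robot.observe()['ft_torque'])"
```

```text
t 7.5 p [0.4471 0.2926 0.1576] yaw 119.43 tilt [0.003  0.0015] q [ 28.2  29.8 103.7  -0.   46.4  -1.2] op 0.104 F [-0.3 -0.4  3.1]
world d mm [-0.1  0.9 -2.6] tool units(30mm) [0.03 0.01 0.09] turn deg 88.6 units -12.88
[ 0.01719165 -0.03720919  0.60604477]
```

Torque jumped to 0.6 N m and the jaws are being spread: the stop is reached. Releasing and lifting.

step_arm([
  [-0.35, 0, 0, 0, 0],
  [-0.35, 0, 0, 0, 0],
  [-0.35, 0, 0, 0, 0],
  [-0.35, 0, 0, -0.5, 0],
  [-0.35, 0, 0, -0.8, 0],
  [-0.35, 0, 0, -0.9, 0],
  [-0.35, 0, 0, -0.9, 0],
  [-0.35, 0, 0, 0, 0],
])

```text
time_s: 8.17
tcp_pos: [0.4459, 0.2918, 0.2517]
tool_rot: [[-0.497, 0.868, -0.003], [0.868, 0.497, -0.002], [-0.0, -0.003, -1.0]]
ft_force: [0.5, 0.7, 1.3]
opening: 0.326
```

```bash
python3 -c "
from h import *
go(.4904,-.0467,.24,168.6);print(robot.observe()['ft_torque'])"
```

```text
t 8.17 p [0.4459 0.2918 0.2517] yaw 119.81 tilt [-0.0028 -0.0018] q [ 28.2  21.8 100.1  -0.   58.3  -1.6] op 0.326 F [0.5 0.7 1.3]
world d mm [  44.5 -338.5  -11.7] tool units(30mm) [-10.53  -4.32   0.4 ] turn deg 48.8 units -7.1
[ 0.04120155 -0.10302964 -0.01388494]
```

step_arm([
  [-0.1, -0.88, -0.36, 0, -0.6],
  [-0.1, -0.85, -0.42, 0, -0.6],
  [-0.1, -0.82, -0.48, 0, -0.6],
  [-0.1, -0.78, -0.54, 0, -0.6],
  [-0.1, -0.74, -0.59, 0, -0.6],
  [-0.1, -0.7, -0.65, 0, -0.6],
  [-0.1, -0.65, -0.69, 0, -0.6],
  [-0.1, -0.6, -0.74, 0, -0.6],
  [-0.1, -0.54, -0.78, 0, -0.6],
  [-0.1, -0.49, -0.82, 0, -0.6],
  [-0.1, -0.3, -0.5, 0, -0.5],
  [-0.1, 0, 0, 0, 0],
])

```text
time_s: 9.17
tcp_pos: [0.4934, -0.0195, 0.2485]
tool_rot: [[-0.977, 0.213, -0.002], [0.213, 0.977, 0.001], [0.002, 0.0, -1.0]]
ft_force: [-0.4, -0.6, -0.4]
opening: 0.448
```

```bash
python3 - <<'E'
from h import *
go(.4904,-.0467,.2,168.6)
d=cap('top');g=cv2.cvtColor(d['image'],cv2.COLOR_RGB2GRAY).astype(float)
save('t2',d['image'][190:290,180:300],5)
E
```

```text
t 9.17 p [ 0.4934 -0.0195  0.2485] yaw 167.68 tilt [-0.0019  0.0007] q [ -7.7  18.2 105.9   0.   56.  -85.4] op 0.448 F [-0.4 -0.6 -0.4]
world d mm [ -3.  -27.2 -48.5] tool units(30mm) [-0.1  -0.91  1.62] turn deg 0.9 units -0.13
```

View pics/t2.png

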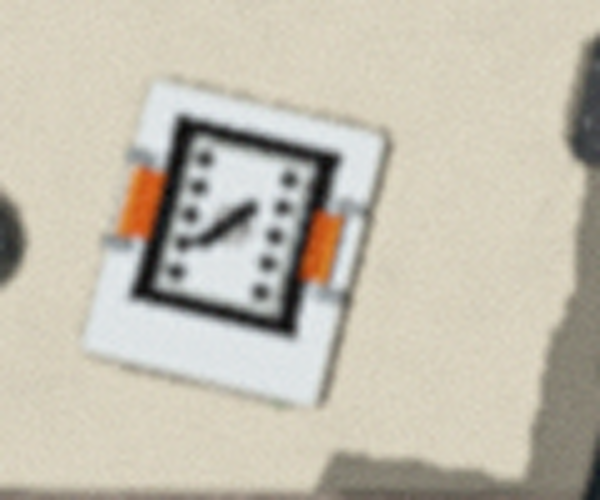

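The picture shows the wing now running from crop (195,240) to (255,205), about 85° clockwise of its start. A numeric check of its angle follows, together with the move over the cover.

```bash
python3 - <<'E'
from h import *
d=load('top');g=cv2.cvtColor(d['image'],cv2.COLOR_RGB2GRAY)
x0,y0=216,228;b=g[y0:242,x0:235];print(b)
m=(b<120).astype(np.uint8);n,l,s,c=cv2.connectedComponentsWithStats(m);k=1+np.argmax(s[1:,4]);v,u=np.where(l==k);print(s.tolist())
q=ray(d,np.c_[u+x0,v+y0],.082)[:,:2];e,V=np.linalg.eigh(np.cov(q.T));print(q.mean(0),np.degrees(np.arctan(V[1,1]/V[0,1])),np.sqrt(12*e))
E
```

```text
[[146 178 147 111 132 170 214 228 226 227 225 231 227 220 223 223 224 230
  225]
 [173 197 185 174 187 203 225 224 224 223 225 221 209 196 188 206 222 227
  213]
 [172 191 189 197 219 222 224 222 211 213 205 193 163 133 127 170 210 222
  199]
 [156 142 135 169 218 229 219 211 190 175 159 126  93  68  80 144 207 220
  184]
 [129  91  82 145 198 222 214 189 170 144  96  63  39  53  82 154 210 223
  192]
 [137  94  78 139 194 212 195 160 134  92  57  45  49  88 145 189 222 230
  208]
 [179 147 135 173 200 200 166 105  71  59  46  65  82 123 184 208 223 219
  204]
 [205 189 187 199 190 164 109  56  44  51  87 116 128 148 194 213 216 192
  167]
 [181 180 188 177 142  96  61  35  58  97 137 158 154 167 198 214 203 151
  103]
 [112 125 135 117  77  51  55  77 112 142 174 176 179 194 208 219 206 142
   80]
 [ 65  83 104 102  78  76 113 155 170 183 192 190 198 212 219 227 215 176
  127]
 [ 91 116 149 157 146 150 180 208 214 210 214 209 213 225 228 229 219 196
  182]
 [154 179 205 209 200 201 215 230 225 221 225 221 224 226 226 218 197 186
  189]
 [200 216 226 225 224 225 227 229 228 227 228 227 227 227 220 198 148 128
  151]]
[[0, 0, 19, 14, 213], [3, 0, 1, 1, 1], [0, 3, 15, 9, 46], [1, 4, 2, 2, 4], [18, 8, 1, 2, 2]]
[0.44468476 0.29665113] -60.31110780458581 [0.01005612 0.04740774]
```

step_arm([
  [-0.1, -0.1, -0.85, 0.2, -0.12],
  [-0.1, 0, 0, 0, 0],
  [-0.1, 0, 0, 0, 0],
])

```text
time_s: 9.47
tcp_pos: [0.4897, -0.0423, 0.2413]
tool_rot: [[-0.979, 0.205, -0.004], [0.205, 0.979, 0.002], [0.004, 0.001, -1.0]]
ft_force: [-0.8, -0.1, 0.4]
opening: 0.452
```

```bash
python3 -c "
from h import *
go(.4904,-.0467,.131,168.6)"
```

```text
t 9.47 p [ 0.4897 -0.0423  0.2413] yaw 168.15 tilt [-0.0038  0.0022] q [-1.040e+01  1.870e+01  1.066e+02  1.000e-01  5.500e+01 -8.860e+01] op 0.452 F [-0.8 -0.1  0.4]
world d mm [   0.7   -4.4 -110.3] tool units(30mm) [-0.07 -0.14  3.68] turn deg 0.5 units -0.07
```

The ridge of the wing lies at about −54° and began at about +22°, so it turned ≈77°. That matches the stop. Now down onto the handle.

step_arm([
  [-0.1, -0.07, -0.14, 0.7, -0.07],
  [-0.1, 0, 0, 0.8, 0],
  [-0.1, 0, 0, 0.8, 0],
  [-0.1, 0, 0, 0.6, 0],
  [-0.1, 0, 0, 0.2, 0],
  [-0.1, 0, 0, 0, 0],
  [-0.1, 0, 0, 0, 0],
])

```text
time_s: 10.05
tcp_pos: [0.4911, -0.0389, 0.1462]
tool_rot: [[-0.98, 0.198, -0.001], [0.198, 0.98, 0.003], [0.002, 0.003, -1.0]]
ft_force: [-0.3, 0.7, 0.3]
opening: 0.456
```

```bash
python3 -c "
from h import *
go(.4904,-.0467,.136,168.6)"
```

```text
t 10.05 p [ 0.4911 -0.0389  0.1462] yaw 168.59 tilt [-0.0012  0.0029] q [-10.   27.6 110.    0.2  42.5 -88.8] op 0.456 F [-0.3  0.7  0.3]
world d mm [ -0.7  -7.8 -10.2] tool units(30mm) [-0.03 -0.26  0.34] turn deg 0.0 units -0.0
```

step_arm([
  [-0.1, 0, -0.22, 0.1, 0],
  [-0.1, 0, 0, 0, 0],
  [-0.1, 0, 0, 0, 0],
])

```text
time_s: 10.3
tcp_pos: [0.4907, -0.0452, 0.1454]
tool_rot: [[-0.98, 0.197, 0.002], [0.197, 0.98, 0.002], [-0.002, 0.003, -1.0]]
ft_force: [0.5, 0.0, -0.3]
opening: 0.454
```

```bash
python3 -c "
from h import *
go(.4904,-.0467,.136,168.6)"
```

```text
t 10.3 p [ 0.4907 -0.0452  0.1454] yaw 168.63 tilt [0.0023 0.0023] q [-10.7  27.6 110.1   0.2  42.1 -89.5] op 0.454 F [ 0.5  0.  -0.3]
world d mm [-0.3 -1.5 -9.4] tool units(30mm) [ 0.   -0.05  0.31] turn deg -0.0 units 0.0
```

step_arm([
  [-0.1, 0, -0.05, 0.2, 0],
  [-0.1, 0, 0, 0.15, 0],
  [-0.1, 0, 0, 0, 0],
  [-1, 0, 0, 0, 0],
  [-1, 0, 0, 0, 0],
  [-1, 0, 0, 0, 0],
  [-1, 0, 0, 0, 0],
  [-1, 0, 0, 0, 0],
  [-1, 0, 0, 0, 0],
])

```text
time_s: 11.05
tcp_pos: [0.4911, -0.0473, 0.1354]
tool_rot: [[-0.98, 0.198, 0.005], [0.198, 0.98, 0.002], [-0.005, 0.003, -1.0]]
ft_force: [-0.0, 0.2, -1.9]
opening: 0.152
```

```bash
python3 -c "
from h import *
go(.4904,-.0467,.136,168.6)"
```

```text
t 11.05 p [ 0.4911 -0.0473  0.1354] yaw 168.56 tilt [0.0051 0.0017] q [-11.   28.7 110.3   0.2  40.7 -89.7] op 0.152 F [-0.   0.2 -1.9]
world d mm [-0.7  0.6  0.6] tool units(30mm) [ 0.03  0.02 -0.02] turn deg 0.0 units -0.01
```

Handle held (14.1 mm). Lifting.

step_arm([
  [-1, 0, 0, -0.3, 0],
  [-1, 0, 0, -0.6, 0],
  [-1, 0, 0, -0.9, 0],
  [-1, 0, 0, -0.9, 0],
  [-1, 0, 0, -0.9, 0],
  [-1, 0, 0, -0.6, 0],
  [-1, 0, 0, 0, 0],
  [-1, 0, 0, 0, 0],
])

```text
time_s: 11.72
tcp_pos: [0.4889, -0.0471, 0.2695]
tool_rot: [[-0.98, 0.198, 0.002], [0.198, 0.98, 0.002], [-0.002, 0.003, -1.0]]
ft_force: [-0.2, -0.8, -2.1]
opening: 0.152
```

```bash
python3 -c "
from h import *
go(.447,.293,.265,167.4)
a=cap('scene');b=cap('top')
A=cv2.resize(a['image'][130:245,280:400],(400,383),interpolation=2);B=cv2.resize(b['image'][170:285,280:400],(400,383),interpolation=2)
save('l1',np.hstack([A,B]))"
```

```text
t 11.72 p [ 0.4889 -0.0471  0.2695] yaw 168.56 tilt [0.0022 0.0025] q [-11.   16.3 105.2   0.2  58.4 -89.7] op 0.152 F [-0.2 -0.8 -2.1]
world d mm [-41.9 340.1  -4.5] tool units(30mm) [ 3.62 10.83  0.18] turn deg -1.2 units 0.17
```

View pics/l1.png

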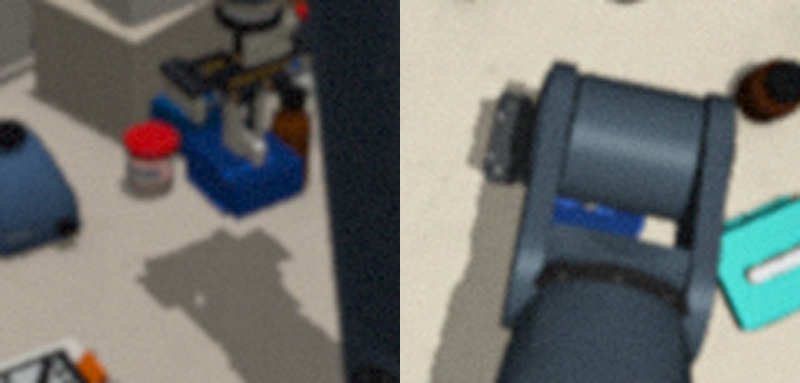

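The cover hangs level from the gripper, at crop (245,170) in the left panel. Carrying it to the heater.

step_arm([
  [-1, 0.15, 0.5, 0, 0.02],
  [-1, 0.3, 0.9, 0, 0.02],
  [-1, 0.3, 0.9, 0, 0.02],
  [-1, 0.3, 0.9, 0, 0.02],
  [-1, 0.3, 0.9, 0, 0.02],
  [-1, 0.3, 0.9, 0, 0.02],
  [-1, 0.3, 0.9, 0, 0.02],
  [-1, 0.3, 0.9, 0, 0.02],
  [-1, 0.3, 0.9, 0, 0],
  [-1, 0.3, 0.9, 0, 0],
  [-1, 0.2, 0.6, 0, 0],
  [-1, 0, 0, 0, 0],
])

```text
time_s: 12.82
tcp_pos: [0.4503, 0.2533, 0.2519]
tool_rot: [[-0.975, 0.223, -0.027], [0.223, 0.975, -0.002], [0.026, -0.008, -1.0]]
ft_force: [0.0, 0.5, -2.1]
opening: 0.145
```

```bash
python3 -c "
from h import *
go(.447,.293,.265,167.4)"
```

```text
t 12.82 p [0.4503 0.2533 0.2519] yaw 167.13 tilt [-0.0268 -0.0023] q [ 24.   20.6 101.8   0.6  59.  -53.4] op 0.145 F [ 0.   0.5 -2.1]
world d mm [-3.3 39.7 13.1] tool units(30mm) [ 0.41  1.26 -0.44] turn deg 0.3 units -0.04
```

step_arm([
  [-1, 0.2, 0.5, -0.2, 0],
  [-1, 0.1, 0.3, 0, 0],
  [-1, 0, 0, 0, 0],
  [-1, 0, 0, 0, 0],
  [-1, 0, 0, 0, 0],
])

```text
time_s: 13.23
tcp_pos: [0.4453, 0.278, 0.2521]
tool_rot: [[-0.975, 0.22, -0.036], [0.221, 0.975, -0.008], [0.033, -0.015, -0.999]]
ft_force: [0.8, -0.1, -1.5]
opening: 0.149
```

```bash
python3 -c "
from h import *
go(.447,.293,.265,167.4)"
```

```text
t 13.23 p [0.4453 0.278  0.2521] yaw 167.23 tilt [-0.0355 -0.0076] q [ 26.7  21.6 100.3   0.6  60.1 -50.9] op 0.149 F [ 0.8 -0.1 -1.5]
world d mm [ 1.7 15.  12.9] tool units(30mm) [ 0.07  0.49 -0.43] turn deg 0.2 units -0.02
```

step_arm([
  [-1, 0, 0, 0, 0],
  [-1, 0, 0, 0, 0],
  [-1, 0, 0, 0, 0],
  [-1, 0, 0, 0, 0],
])

```text
time_s: 13.57
tcp_pos: [0.4457, 0.2755, 0.2514]
tool_rot: [[-0.974, 0.223, -0.037], [0.223, 0.975, -0.008], [0.034, -0.016, -0.999]]
ft_force: [-0.1, -0.2, -1.6]
opening: 0.147
```

step_arm([
  [-1, 0, 0.4, 0, 0],
  [-1, 0, 0, 0, 0],
  [-1, 0, 0, 0, 0],
])

```text
time_s: 13.82
tcp_pos: [0.4489, 0.2879, 0.2515]
tool_rot: [[-0.974, 0.224, -0.036], [0.224, 0.974, -0.008], [0.033, -0.016, -0.999]]
ft_force: [0.0, -0.5, -1.7]
opening: 0.15
```

```bash
python3 -c "
from h import *
go(.447,.293,.265,167.4);print(robot.observe()['ft_torque'])"
```

```text
t 13.82 p [0.4489 0.2879 0.2515] yaw 167.03 tilt [-0.036 -0.008] q [ 27.5  22.5  99.1   0.6  60.4 -49.9] op 0.15 F [ 0.  -0.5 -1.7]
world d mm [-1.9  5.1 13.5] tool units(30mm) [ 0.12  0.14 -0.45] turn deg 0.4 units -0.05
[ 0.04172187 -0.19650058  0.04366181]
```

Tilt has drifted to 0.036 rad, and small downward jogs seemed to bring it back earlier, so I test that here while still above the wing.

step_arm([
  [-1, 0.06, 0.07, 0.12, 0],
  [-1, 0, 0, 0, 0],
  [-1, 0, 0, 0.12, 0],
  [-1, 0, 0, 0, 0],
  [-1, 0, 0, 0.12, 0],
  [-1, 0, 0, 0, 0],
])

```text
time_s: 14.32
tcp_pos: [0.4468, 0.2907, 0.2393]
tool_rot: [[-0.974, 0.223, -0.036], [0.223, 0.975, -0.008], [0.034, -0.016, -0.999]]
ft_force: [0.6, -0.1, -2.1]
opening: 0.149
```

```bash
python3 -c "
from h import *
go(.447,.293,.24,167.4)"
```

```text
t 14.32 p [0.4468 0.2907 0.2393] yaw 167.08 tilt [-0.0364 -0.0083] q [ 27.8  23.4  99.7   0.6  58.9 -49.6] op 0.149 F [ 0.6 -0.1 -2.1]
world d mm [0.2 2.3 0.7] tool units(30mm) [ 0.01  0.08 -0.02] turn deg 0.3 units -0.05
```

step_arm([
  [-1, 0, 0, -0.6, 0],
  [-1, 0, 0, -0.6, 0],
  [-1, 0, 0, 0, 0],
  [-1, 0, 0, 0, 0],
])

```text
time_s: 14.65
tcp_pos: [0.4477, 0.2905, 0.2749]
tool_rot: [[-0.974, 0.223, -0.039], [0.224, 0.975, -0.01], [0.036, -0.018, -0.999]]
ft_force: [0.3, -0.9, -1.9]
opening: 0.147
```

step_arm([
  [-1, -0.3, -0.9, 0, 0],
  [-1, -0.3, -0.9, 0, 0],
  [-1, -0.3, -0.9, 0, 0],
  [-1, -0.3, -0.9, 0, 0],
  [-1, 0, 0, 0, 0],
  [-1, 0, 0, 0, 0],
])

```text
time_s: 15.15
tcp_pos: [0.4575, 0.1729, 0.2704]
tool_rot: [[-0.974, 0.221, -0.042], [0.222, 0.975, -0.01], [0.038, -0.019, -0.999]]
ft_force: [1.0, 0.3, -2.3]
opening: 0.149
```

```bash
python3 -c "
from h import *
go(.447,.293,.24,167.4)"
```

```text
t 15.15 p [0.4575 0.1729 0.2704] yaw 167.18 tilt [-0.0418 -0.0103] q [ 1.520e+01  1.690e+01  1.043e+02  1.000e-01  6.130e+01 -6.200e+01] op 0.149 F [ 1.   0.3 -2.3]
world d mm [-10.5 120.1 -30.4] tool units(30mm) [1.19 3.85 0.98] turn deg 0.2 units -0.03
```

step_arm([
  [-1, -0.9, 0.2, 0, 0],
  [-1, -0.9, 0.2, 0, 0],
  [-1, -0.9, 0.2, 0, 0],
  [-1, 0, 0, 0, 0],
  [-1, 0, 0, 0, 0],
])

```text
time_s: 15.57
tcp_pos: [0.542, 0.1745, 0.2628]
tool_rot: [[-0.974, 0.22, -0.046], [0.221, 0.975, -0.011], [0.042, -0.02, -0.999]]
ft_force: [0.2, 0.8, -1.2]
opening: 0.147
```

step_arm([
  [-1, 0.9, -0.2, 0, 0],
  [-1, 0.9, -0.2, 0, 0],
  [-1, 0.9, -0.2, 0, 0],
  [-1, 0.9, -0.2, 0, 0],
  [-1, 0, 0, 0, 0],
  [-1, 0, 0, 0, 0],
])

```text
time_s: 16.07
tcp_pos: [0.4226, 0.1771, 0.2639]
tool_rot: [[-0.975, 0.217, -0.051], [0.218, 0.976, -0.012], [0.047, -0.023, -0.999]]
ft_force: [1.0, -0.5, -1.5]
opening: 0.147
```

```bash
python3 -c "
from h import *
go(.447,.293,.26,167.4)"
```

```text
t 16.07 p [0.4226 0.1771 0.2639] yaw 167.4 tilt [-0.0509 -0.0117] q [ 16.8  14.5 108.7   0.2  59.8 -60.7] op 0.147 F [ 1.  -0.5 -1.5]
world d mm [ 24.4 115.9  -3.9] tool units(30mm) [0.04 3.95 0.04] turn deg -0.0 units 0.0
```

step_arm([
  [-1, 0, 0, 0, -0.9],
  [-1, 0, 0, 0, -0.9],
  [-1, 0, 0, 0, -0.9],
  [-1, 0, 0, 0, -0.9],
  [-1, 0, 0, 0, 0],
  [-1, 0, 0, 0, 0],
])

```text
time_s: 16.57
tcp_pos: [0.4226, 0.179, 0.2632]
tool_rot: [[-0.972, -0.229, -0.05], [-0.229, 0.973, -0.011], [0.051, 0.0, -0.999]]
ft_force: [-0.1, 0.2, -1.2]
opening: 0.148
```

step_arm([
  [-1, 0, 0, 0, 0.9],
  [-1, 0, 0, 0, 0.9],
  [-1, 0, 0, 0, 0.9],
  [-1, 0, 0, 0, 0.9],
  [-1, 0, 0, 0, 0],
  [-1, 0, 0, 0, 0],
])

```text
time_s: 17.07
tcp_pos: [0.4234, 0.1798, 0.2625]
tool_rot: [[-0.971, 0.235, -0.05], [0.236, 0.972, -0.011], [0.046, -0.023, -0.999]]
ft_force: [0.2, 1.0, -2.4]
opening: 0.147
```

step_arm([
  [-1, 0, 0.3, 0, 0],
  [-1, 0, 0.3, 0, 0],
  [-1, 0, 0.3, 0, 0],
  [-1, 0, 0.3, 0, 0],
  [-1, 0, 0, 0, 0],
])

```text
time_s: 17.48
tcp_pos: [0.433, 0.2189, 0.2616]
tool_rot: [[-0.972, 0.23, -0.05], [0.231, 0.973, -0.011], [0.046, -0.022, -0.999]]
ft_force: [0.5, -0.2, -1.0]
opening: 0.148
```

```bash
python3 -c "
from h import *
go(.447,.293,.26,167.4)"
```

```text
t 17.48 p [0.433  0.2189 0.2616] yaw 166.64 tilt [-0.0498 -0.0108] q [ 21.1  17.3 105.1   0.5  60.4 -55.8] op 0.148 F [ 0.5 -0.2 -1. ]
world d mm [14.  74.1 -1.6] tool units(30mm) [0.11 2.51 0.  ] turn deg 0.8 units -0.11
```

Slow moves don't drift while fast ones do. I'll set the cover down level on free worktop, grip it again (this lets it pivot level about the jaw axis), and then carry it slowly.

step_arm([
  [-1, -0.15, -0.4, 0, 0],
  [-1, -0.15, -0.4, 0, 0],
  [-1, -0.15, -0.4, 0, 0],
  [-1, -0.15, -0.4, 0, 0],
  [-1, -0.15, -0.4, 0, 0],
  [-1, -0.15, -0.4, 0, 0],
  [-1, -0.15, -0.4, 0, 0],
  [-1, -0.15, -0.4, 0, 0],
  [-1, -0.15, -0.4, 0, 0],
  [-1, -0.15, -0.4, 0, 0],
  [-1, 0, 0, 0, 0],
])

```text
time_s: 18.4
tcp_pos: [0.4491, 0.0807, 0.2615]
tool_rot: [[-0.974, 0.222, -0.052], [0.223, 0.975, -0.013], [0.047, -0.025, -0.999]]
ft_force: [0.2, 0.5, -1.7]
opening: 0.149
```

step_arm([
  [-1, 0, 0, 0.9, 0],
  [-1, 0, 0, 0.9, 0],
  [-1, 0, 0, 0.9, 0],
  [-1, 0, 0, 0, 0],
  [-1, 0, 0, 0, 0],
])

```text
time_s: 18.82
tcp_pos: [0.4454, 0.078, 0.18]
tool_rot: [[-0.974, 0.224, -0.048], [0.224, 0.974, -0.013], [0.044, -0.023, -0.999]]
ft_force: [0.4, 0.5, -0.9]
opening: 0.154
```

```bash
python3 -c "
from h import *
go(.45,.08,.14,167.4)
d=cap('scene');save('s3',d['image'][130:330,220:420],3)"
```

```text
t 18.82 p [0.4454 0.078  0.18  ] yaw 167.02 tilt [-0.0476 -0.013 ] q [  4.3  21.5 113.5  -0.7  47.7 -72.3] op 0.154 F [ 0.4  0.5 -0.9]
world d mm [  4.6   2.  -40. ] tool units(30mm) [-0.19  0.13  1.32] turn deg 0.4 units -0.05
```

View pics/s3.png

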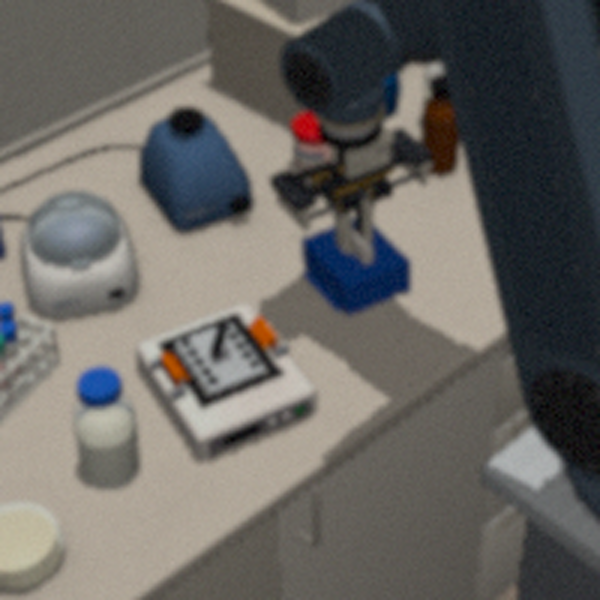

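Crop s3 shows the cover (355,270) clear over free worktop, right of the heater. Lowering it there.

step_arm([
  [-1, 0, 0, 0.6, 0],
  [-1, 0, 0, 0.55, 0],
  [-1, 0, 0, 0, 0],
  [-1, 0, 0, 0, 0],
])

```text
time_s: 19.2
tcp_pos: [0.4465, 0.0781, 0.1506]
tool_rot: [[-0.974, 0.223, -0.04], [0.223, 0.975, -0.013], [0.036, -0.021, -0.999]]
ft_force: [-0.1, -0.2, -1.1]
opening: 0.148
```

step_arm([
  [-1, 0, 0, 0.1, 0],
  [-1, 0, 0, 0.1, 0],
  [-1, 0, 0, 0, 0],
])

```text
time_s: 19.45
tcp_pos: [0.4479, 0.0783, 0.1477]
tool_rot: [[-0.974, 0.222, -0.035], [0.223, 0.975, -0.012], [0.031, -0.02, -0.999]]
ft_force: [0.4, -0.1, -1.1]
opening: 0.146
```

Small jogs at this height do bring the tilt back; more of them.

step_arm([
  [-1, 0, 0, 0.08, 0],
  [-1, 0, 0, 0.08, 0],
  [-1, 0, 0, 0.08, 0],
  [-1, 0, 0, 0, 0],
])

```text
time_s: 19.78
tcp_pos: [0.4483, 0.0783, 0.1412]
tool_rot: [[-0.974, 0.222, -0.032], [0.223, 0.975, -0.012], [0.029, -0.019, -0.999]]
ft_force: [-0.1, -0.4, -1.3]
opening: 0.148
```

step_arm([
  [-1, 0, 0.1, 0, 0],
  [-1, 0, 0.1, 0, 0],
  [-1, 0, 0.1, 0, 0],
  [-1, 0, 0.1, 0, 0],
  [-1, 0, 0, 0, 0],
])

```text
time_s: 20.2
tcp_pos: [0.4512, 0.0913, 0.1408]
tool_rot: [[-0.974, 0.223, -0.033], [0.223, 0.975, -0.012], [0.029, -0.019, -0.999]]
ft_force: [-0.4, -0.1, -0.8]
opening: 0.151
```

step_arm([
  [-1, 0, 0, 0.1, 0],
  [-1, 0, 0, 0.1, 0],
  [-1, 0, 0, 0, 0],
  [-1, 0, 0, 0, 0],
])

```text
time_s: 20.53
tcp_pos: [0.4507, 0.0912, 0.1353]
tool_rot: [[-0.975, 0.221, -0.034], [0.222, 0.975, -0.013], [0.03, -0.02, -0.999]]
ft_force: [-0.5, 0.9, 1.6]
opening: 0.149
```

step_arm([
  [-1, 0, 0, 0.1, 0],
  [-1, 0, 0, 0, 0],
])

```text
time_s: 20.7
tcp_pos: [0.451, 0.0908, 0.135]
tool_rot: [[-0.975, 0.221, -0.033], [0.222, 0.975, -0.013], [0.029, -0.02, -0.999]]
ft_force: [-0.5, 0.5, -0.4]
opening: 0.149
```

step_arm([
  [-0.5, 0, 0, 0, 0],
  [-0.5, 0, 0, 0, 0],
  [-0.5, 0, 0, 0, 0],
  [-0.5, 0, 0, 0, 0],
  [-1, 0, 0, 0, 0],
  [-1, 0, 0, 0, 0],
  [-1, 0, 0, 0, 0],
  [-1, 0, 0, 0, 0],
  [-1, 0, 0, 0, 0],
])

```text
time_s: 21.45
tcp_pos: [0.4513, 0.0908, 0.135]
tool_rot: [[-0.975, 0.221, -0.032], [0.222, 0.975, -0.013], [0.028, -0.02, -0.999]]
ft_force: [-0.8, 0.4, 3.4]
opening: 0.148
```

step_arm([
  [-1, 0, 0, -0.3, 0],
  [-1, 0, 0, -0.3, 0],
  [-1, 0, 0, -0.3, 0],
  [-1, 0, 0, -0.3, 0],
  [-1, 0, 0, -0.3, 0],
  [-1, 0, 0, -0.3, 0],
  [-1, 0, 0, -0.3, 0],
  [-1, 0, 0, -0.3, 0],
  [-1, 0, 0, -0.3, 0],
  [-1, 0, 0, -0.3, 0],
  [-1, 0, 0, -0.3, 0],
  [-1, 0, 0, -0.3, 0],
])

```text
time_s: 22.45
tcp_pos: [0.4542, 0.0922, 0.2536]
tool_rot: [[-0.975, 0.221, -0.034], [0.222, 0.975, -0.013], [0.03, -0.021, -0.999]]
ft_force: [-0.3, -0.0, -1.1]
opening: 0.143
```

```bash
python3 -c "
from h import *
go(.447,.293,.245,167.4)"
```

```text
t 22.45 p [0.4542 0.0922 0.2536] yaw 167.18 tilt [-0.0338 -0.0134] q [  5.9  15.5 109.   -0.7  57.5 -70.9] op 0.143 F [-0.3 -0.  -1.1]
world d mm [ -7.2 200.8  -8.6] tool units(30mm) [1.71 6.48 0.2 ] turn deg 0.2 units -0.03
```

step_arm([
  [-1, 0.1, 0.4, 0, 0],
  [-1, 0.1, 0.4, 0, 0],
  [-1, 0.1, 0.4, 0, 0],
  [-1, 0.1, 0.4, 0, 0],
  [-1, 0.1, 0.4, 0, 0],
  [-1, 0.1, 0.4, 0, 0],
  [-1, 0.1, 0.4, 0, 0],
  [-1, 0.1, 0.4, 0, 0],
  [-1, 0.1, 0.4, 0, 0],
  [-1, 0.1, 0.4, 0, 0],
  [-1, 0.1, 0.4, 0, 0],
  [-1, 0.1, 0.4, 0, 0],
])

```text
time_s: 23.45
tcp_pos: [0.4521, 0.247, 0.2596]
tool_rot: [[-0.974, 0.225, -0.03], [0.225, 0.974, -0.013], [0.026, -0.02, -0.999]]
ft_force: [0.2, -0.7, -1.4]
opening: 0.15
```

step_arm([
  [-1, 0.1, 0.4, 0, 0],
  [-1, 0.1, 0.3, 0, 0],
  [-1, 0.1, 0.3, 0, 0],
  [-1, 0, 0, 0, 0],
  [-1, 0, 0, 0, 0],
])

```text
time_s: 23.87
tcp_pos: [0.4494, 0.2842, 0.2589]
tool_rot: [[-0.975, 0.222, -0.03], [0.223, 0.975, -0.013], [0.027, -0.02, -0.999]]
ft_force: [-0.8, -0.6, -1.2]
opening: 0.151
```

```bash
python3 -c "
from h import *
go(.4504,.2937,.245,167.4)"
```

```text
t 23.87 p [0.4494 0.2842 0.2589] yaw 167.13 tilt [-0.0304 -0.0134] q [ 27.2  21.8  99.    0.1  61.1 -50. ] op 0.151 F [-0.8 -0.6 -1.2]
world d mm [  1.    9.5 -13.9] tool units(30mm) [0.03 0.33 0.46] turn deg 0.3 units -0.04
```

step_arm([
  [-1, 0.03, 0.3, 0.2, -0.03],
  [-1, 0, 0, 0.2, 0],
  [-1, 0, 0, 0, 0],
  [-1, 0, 0, 0, 0],
])

```text
time_s: 24.2
tcp_pos: [0.4503, 0.293, 0.2452]
tool_rot: [[-0.975, 0.219, -0.031], [0.219, 0.976, -0.014], [0.027, -0.02, -0.999]]
ft_force: [0.1, 0.6, -0.5]
opening: 0.15
```

```bash
python3 - <<'E'
from h import *
go(.4504,.2937,.234,167.4)
s=robot.observe();R=s['tool_rot'];print('handle est',(s['tcp_pos']+R[:,0]*.0012+R[:,2]*.0734).round(4))
zr=s['tcp_pos'][2]-.0734-.012
d=cap('scene');hs=cv2.cvtColor(d['image'],cv2.COLOR_RGB2HSV)
m=(hs[...,0]>105)&(hs[...,0]<122)&(hs[...,1]>130);m[:,345:]=0;m[:,:240]=0;m[:150]=0;m[300:]=0
n,l,st,c=cv2.connectedComponentsWithStats(m.astype(np.uint8));k=1+np.argmax(st[1:,4]);print(st[k],c[k])
cc=max(cv2.findContours((l==k).astype(np.uint8),0,1)[0],key=len)
h=cv2.convexHull(cc);ap=cv2.approxPolyDP(h,2.5,True)[:,0];print(ap.tolist())
print('roof plane',zr.round(4));print(np.c_[ap,ray(d,ap,zr)[:,:2].round(4),ray(d,ap,zr-.05)[:,:2].round(4)])
x,y,w,hh=st[k][:4];save('s4',d['image'][y-30:y+hh+50,x-50:x+w+40],5)
E
```

```text
t 24.2 p [0.4503 0.293  0.2452] yaw 167.32 tilt [-0.0309 -0.0139] q [ 28.   23.3  98.9   0.1  59.7 -49.4] op 0.15 F [ 0.1  0.6 -0.5]
world d mm [  0.1   0.7 -11.2] tool units(30mm) [-0.01  0.03  0.37] turn deg 0.1 units -0.01
handle est [0.4469 0.2922 0.1718]
[275 218  36  32 677] [291.8183161  234.37518464]
[[299, 218], [309, 230], [310, 239], [304, 244], [285, 248], [276, 235], [275, 222]]
roof plane 0.1598
[[2.990e+02 2.180e+02 4.565e-01 2.487e-01 5.017e-01 2.129e-01]
 [3.090e+02 2.300e+02 3.866e-01 2.641e-01 4.284e-01 2.290e-01]
 [3.100e+02 2.390e+02 3.515e-01 2.906e-01 3.916e-01 2.568e-01]
 [3.040e+02 2.440e+02 3.473e-01 3.204e-01 3.872e-01 2.880e-01]
 [2.850e+02 2.480e+02 3.754e-01 3.771e-01 4.166e-01 3.474e-01]
 [2.760e+02 2.350e+02 4.434e-01 3.603e-01 4.880e-01 3.298e-01]
 [2.750e+02 2.220e+02 4.972e-01 3.224e-01 5.443e-01 2.901e-01]]
```

View pics/s4.png

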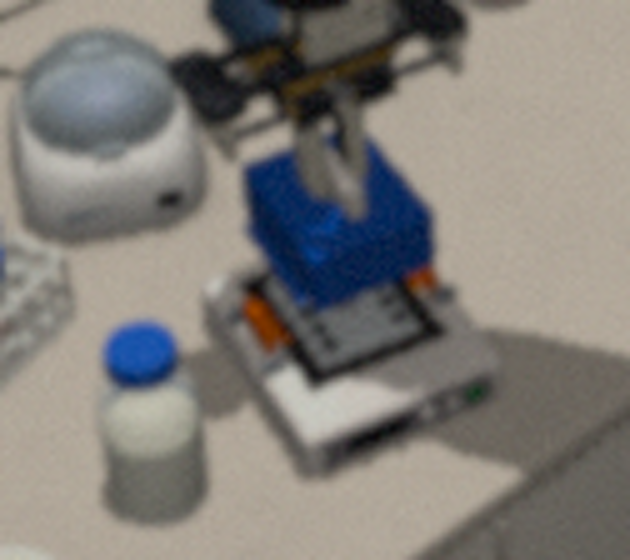

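The picture shows the cover (crop 340,230) above and aligned with the block, with the catches visible on both sides. Descending to just above the catches.

step_arm([
  [-1, 0, 0.03, 0.2, 0],
  [-1, 0, 0, 0.2, 0],
  [-1, 0, 0, 0.2, 0],
  [-1, 0, 0, 0.2, 0],
  [-1, 0, 0, 0.2, 0],
  [-1, 0, 0, 0, 0],
  [-1, 0, 0, 0, 0],
])

```text
time_s: 24.83
tcp_pos: [0.4494, 0.2924, 0.2114]
tool_rot: [[-0.975, 0.22, -0.032], [0.221, 0.975, -0.015], [0.028, -0.021, -0.999]]
ft_force: [-0.5, -0.7, -1.4]
opening: 0.15
```

```bash
cat >> h.py <<'E'
def st():
    s=robot.observe();R=s['tool_rot'];go(.4504,.2937,.184,167.3)
    hc=s['tcp_pos']+R[:,0]*.0012+R[:,2]*.0734;e=R.T@(np.array([.4467,.2932,hc[2]])-hc)
    print('handle',hc.round(4),'corr tool units',(e/.03).round(2)[:2])
E
python3 -c "
from h import *
st()"
```

```text
t 24.83 p [0.4494 0.2924 0.2114] yaw 167.24 tilt [-0.0319 -0.0146] q [ 2.800e+01  2.590e+01  1.005e+02  1.000e-01  5.560e+01 -4.930e+01] op 0.15 F [-0.5 -0.7 -1.4]
world d mm [  1.    1.3 -27.4] tool units(30mm) [-0.05  0.07  0.91] turn deg 0.1 units -0.01
handle [0.4459 0.2916 0.1381] corr tool units [-0.01  0.06]
```

step_arm([
  [-1, -0.02, 0.06, 0.15, 0],
  [-1, 0, 0.02, 0.15, 0],
  [-1, 0, 0.02, 0.1, 0],
  [-1, 0, 0, 0, 0],
  [-1, 0, 0, 0, 0],
])

```text
time_s: 25.25
tcp_pos: [0.4506, 0.2955, 0.1983]
tool_rot: [[-0.975, 0.22, -0.031], [0.221, 0.975, -0.014], [0.027, -0.021, -0.999]]
ft_force: [0.1, -0.3, -1.2]
opening: 0.151
```

```bash
python3 -c "
from h import *
st()"
```

```text
t 25.25 p [0.4506 0.2955 0.1983] yaw 167.24 tilt [-0.0314 -0.0143] q [ 28.3  27.2 100.6   0.2  54.2 -49.1] op 0.151 F [ 0.1 -0.3 -1.2]
world d mm [ -0.2  -1.8 -14.3] tool units(30mm) [-0.02 -0.05  0.48] turn deg 0.1 units -0.01
handle [0.4471 0.2947 0.125 ] corr tool units [ 0.   -0.05]
```

step_arm([
  [-1, 0, -0.04, 0.08, 0],
  [-1, 0, 0, 0.08, 0],
  [-1, 0, 0, 0, 0],
])

```text
time_s: 25.5
tcp_pos: [0.451, 0.2947, 0.1948]
tool_rot: [[-0.975, 0.22, -0.028], [0.221, 0.975, -0.012], [0.025, -0.018, -1.0]]
ft_force: [-0.8, -0.1, 3.8]
opening: 0.149
```

step_arm([
  [-1, 0, 0, 0.1, 0],
  [-1, 0, 0, 0.1, 0],
])

```text
time_s: 25.67
tcp_pos: [0.4519, 0.2951, 0.1911]
tool_rot: [[-0.975, 0.221, -0.025], [0.221, 0.975, -0.01], [0.022, -0.015, -1.0]]
ft_force: [-1.6, -0.2, 5.3]
opening: 0.15
```

```bash
python3 -c "
from h import *
st()"
```

```text
t 25.67 p [0.4519 0.2951 0.1911] yaw 167.22 tilt [-0.0245 -0.0102] q [ 28.1  27.7 101.    0.2  52.8 -49.2] op 0.15 F [-1.6 -0.2  5.3]
world d mm [-1.5 -1.4 -7.1] tool units(30mm) [ 0.03 -0.05  0.24] turn deg 0.1 units -0.01
handle [0.449  0.2946 0.1177] corr tool units [ 0.06 -0.06]
```

step_arm([
  [-1, 0.05, -0.04, 0.12, 0],
  [-1, 0.02, -0.02, 0.12, 0],
])

```text
time_s: 25.83
tcp_pos: [0.4499, 0.2939, 0.1843]
tool_rot: [[-0.975, 0.221, -0.022], [0.221, 0.975, -0.009], [0.02, -0.014, -1.0]]
ft_force: [0.6, 1.6, -5.1]
opening: 0.149
```

step_arm([
  [-1, 0, 0, 0.12, 0],
  [-1, 0, 0, 0.12, 0],
])

```text
time_s: 26.0
tcp_pos: [0.4503, 0.2935, 0.1792]
tool_rot: [[-0.975, 0.221, -0.02], [0.221, 0.975, -0.009], [0.018, -0.013, -1.0]]
ft_force: [-22.4, -16.3, 77.4]
opening: 0.152
```

```bash
python3 -c "
from h import *
st()"
```

```text
t 26.0 p [0.4503 0.2935 0.1792] yaw 167.23 tilt [-0.0205 -0.0091] q [ 2.810e+01  2.850e+01  1.018e+02  1.000e-01  5.090e+01 -4.920e+01] op 0.152 F [-22.4 -16.3  77.4]
world d mm [0.1 0.2 4.8] tool units(30mm) [ 0.    0.   -0.16] turn deg 0.1 units -0.01
handle [0.4476 0.2931 0.1059] corr tool units [ 0.03 -0.  ]
```

Snapped through, but the force rose to 77 N at the seal's stop. I ease off at once.

step_arm([
  [-1, 0, 0, -0.04, 0],
])

```text
time_s: 26.08
tcp_pos: [0.4503, 0.2936, 0.1815]
tool_rot: [[-0.975, 0.221, -0.02], [0.221, 0.975, -0.009], [0.018, -0.013, -1.0]]
ft_force: [-5.3, 0.9, 7.9]
opening: 0.148
```

```bash
python3 -c "
from h import *
st()"
```

```text
t 26.08 p [0.4503 0.2936 0.1815] yaw 167.22 tilt [-0.0204 -0.0087] q [ 2.810e+01  2.830e+01  1.018e+02  1.000e-01  5.120e+01 -4.920e+01] op 0.148 F [-5.3  0.9  7.9]
world d mm [0.1 0.1 2.5] tool units(30mm) [ 0.    0.   -0.08] turn deg 0.1 units -0.01
handle [0.4477 0.2932 0.1081] corr tool units [ 0.03 -0.01]
```

step_arm([
  [-1, 0, 0, 0, 0],
  [-1, 0, 0, 0, 0],
  [-1, 0, 0, 0, 0],
])

```text
time_s: 26.33
tcp_pos: [0.4503, 0.2937, 0.183]
tool_rot: [[-0.975, 0.221, -0.02], [0.221, 0.975, -0.008], [0.018, -0.012, -1.0]]
ft_force: [-1.0, -1.2, 3.2]
opening: 0.152
```

```bash
python3 -c "
from h import *
st()
d=cap('scene');save('s5',d['image'][190:300,230:350],5)
print(robot.observe()['ft_force'],robot.observe()['ft_torque'])"
```

```text
t 26.33 p [0.4503 0.2937 0.183 ] yaw 167.23 tilt [-0.0199 -0.0078] q [ 28.1  28.1 101.8   0.2  51.3 -49.3] op 0.152 F [-1.  -1.2  3.2]
world d mm [0.1 0.  1. ] tool units(30mm) [-0.    0.   -0.03] turn deg 0.1 units -0.01
handle [0.4476 0.2933 0.1097] corr tool units [ 0.03 -0.01]
[-1.05710491 -1.14705665  3.30618361] [0.12651697 0.07486195 0.11266843]
```

View pics/s5.png

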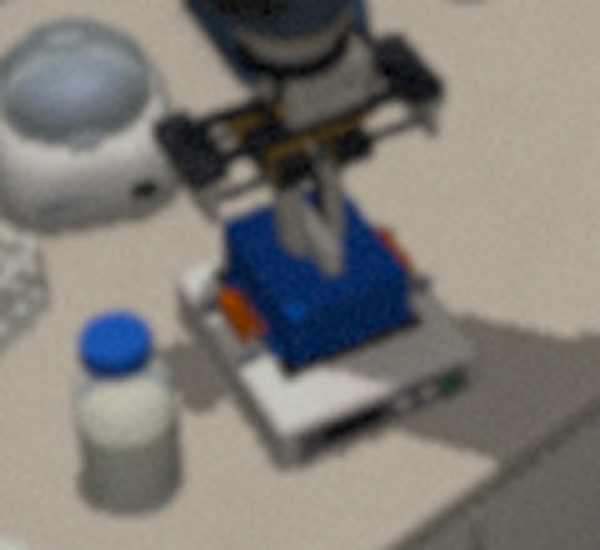

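The cover (crop 315,280) is seated with both orange catches upright beside it. The force has bled to about 4 N, so I press again gently with a single row.

step_arm([
  [-1, 0, 0, 0.06, 0],
])

```text
time_s: 26.47
tcp_pos: [0.4503, 0.2936, 0.1814]
tool_rot: [[-0.975, 0.221, -0.02], [0.221, 0.975, -0.008], [0.018, -0.012, -1.0]]
ft_force: [-2.0, -2.8, 9.3]
opening: 0.149
```

```bash
python3 -c "
from h import *
st()
for i in range(4):
    robot.get_image('top');s=robot.observe();print(s['time_s'],s['ft_force'].round(1),s['tcp_pos'].round(4))"
```

```text
t 26.47 p [0.4503 0.2936 0.1814] yaw 167.24 tilt [-0.0198 -0.0079] q [ 28.1  28.3 101.8   0.2  51.1 -49.3] op 0.149 F [-2.  -2.8  9.3]
world d mm [0.1 0.1 2.6] tool units(30mm) [-0.    0.   -0.09] turn deg 0.1 units -0.01
handle [0.4476 0.2933 0.108 ] corr tool units [ 0.03 -0.01]
26.5167 [-2.4 -2.5 10.3] [0.4503 0.2936 0.1811]
26.5667 [-3.2 -2.8 10. ] [0.4503 0.2936 0.1813]
26.6167 [-1.7 -3.1  9.2] [0.4503 0.2936 0.1813]
26.6667 [-2.  -2.8  9.7] [0.4503 0.2936 0.1814]
```

Push steady at 9–10 N (about 11 N with the cover's weight), stable over 0.2 s. Handing in.

```bash
python3 -c "
from h import *
print(robot.close_job());s=robot.observe();print(s['time_s'],s['ft_force'].round(1),s['tcp_pos'].round(4))"
```

```text
the job is handed in; nothing more can be done
None
the job is handed in; nothing more can be done
```

I tightened the wing nut to its stop and snapped the blue cover down under both catches. I handed the job in at about 26.7 s, with the gripper still holding the handle and pushing down.

- **Wing nut:** it turned about 77° clockwise, until the torque jumped to 0.6 N m and the jaws began to spread on the wing. My first grip landed on the hub below the wing, so I raised the gripper and gripped again.
- **Carrying the cover:** fast carrying had tilted the tool, reaching about 0.05 rad. I set the cover down level on free worktop, gripped it again and carried it slowly. At the end the tool leaned 0.02 rad, and I estimate the cover's own tilt at 0.01–0.02 rad.
- **Snapping down:** the force rose to about 5 N at the catches, dropped to −5 N as they let the cover through, and then peaked at 77 N on the seal's stop. That is close to the 80 N limit. It is a wrist reading taken at the end of a move, so a brief higher peak between readings cannot be ruled out. I eased off at once and pressed again gently.
- **Last checks:** the push held at 9–10 N for 0.2 s, with the seal pressed down about 2 mm. I put the cover about 1 mm off centre and straight to within about 1°, from the arm's pose and the camera measurements.
- **Not measured directly:** the catches' travel was only judged from a picture, where both stood upright. I moved nothing near the cup, timer or bottle, but did not re-measure where they stand.

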